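# Fit the gas valve knob and hold it pressed

## Robot

A 6-joint arm with a two-finger parallel gripper is mounted at the origin on a cart in front of the work surface, level with it; the furniture and walls round the work are solid. World frame = base frame: x ahead of the robot, y to its left, z up, the work surface at z = 0. Lengths are in mm, angles in rad, forces in N, time in s.
With the tool pointing down it reaches from about 350 to 875 mm from the base axis. Payload 4.2 kg.
Tool frame: the origin (TCP) lies between the finger pads; the fingertips stand 14 mm ahead of it and the grasp point (between the pads) lies 5 mm behind it; z points along the fingers, y is the line along which they close (so a half turn about z gives the same grasp; the last joint's range is limited). The gripper opens to 85 mm and grips with 20 to 120 N. Pads are 22 mm wide; open, the fingers measure 114 mm over their backs; the gripper's body (76 mm by 85 mm) begins 54 mm behind the grasp point. The pads swing forward as they close: fully open they stand 13 mm farther back than shut.
Start: joints at [1.571, 0.385, 0.008, 0, -1.194, -0.259], TCP at [159.919, 604.173, 245.312] pointing down, gripper open.
Joint ranges: [-3.14, 3.14], [-1.21, 2.06], [-1.07, 1.41], [-3.16, 2.05], [-2.99, -0.16], [-3.1, 3.1]. Speed limits (rad/s): [2.79, 2.79, 3.14, 3.14, 3.14, 3.14].

## Interface

Orientations are given as a unit quaternion [x, y, z, w].
In Python, from bench import * gives the robot as it stands.
- The arm moves only by the tool carry_out, never from a script. Its argument "motion" is a list of rows, each a list of 7 numbers: the turn, a rotation vector about the tool's x, y, z in rad, then the shift along the tool's x, y, z in mm, then the opening, from -1 (shut) to 1 (fully open), so that 0 is half open. A call has 1 to 5 rows; each row is the pose to reach, as a shift and turn from the pose commanded when the call began, along the tool's axes at that moment; what a row does not reach only later rows make up. A row lasts 1/8 s, in which the tool goes at most 62.5 mm and 10.7 degrees, less where a joint would pass 70% of its speed; a pose out of reach is approached as far as the arm can. A call with a gripper value outside its range is refused whole. The fingers move at their own pace and stop on an object; the grip force is fixed at half the most. Time passes only in rows, so rows that repeat a pose let the fingers close. It gives the time, the measured TCP pose, the force, the opening and the grip force at its end, in the units of the state.
- read_state(): the state, without advancing time (a new reading comes with each control period).
- get_image(name): name is "scene" or "top" or "wrist"; returns a dict with "color" (480x640x3 uint8, blue, green, red), "mtx" (3x3 intrinsics, pixels), "position" and "orientation" of the camera in the world. Camera axes: x right, y down, z forward; pixel columns grow to the right and rows downward; lengths in mm; the calibration is good to about 2 mm. A picture is of the moment at which its call begins. There is no depth.
- job_done(): hands the job in; it is judged then, once.
The state is a dict: "clock": time; "joints": joint angles; "joint_vel": joint speeds; "joint_efforts": joint torques, N m; "position": TCP position; "ee_rot": TCP orientation; "contact_force": force on the tool from outside, world axes, zero at the start; "wrist_torque": the same for the moment, N m; "gripper_width": finger opening in mm; "grasp_force": force on a finger pad.
Only numpy, scipy, OpenCV 4.12 (cv2) and the standard library are available. Lean on these libraries where they do the work, as an engineer would, in place of code of your own. Each camera call takes 0.05 s, during which the arm holds its last target. There are 200 camera calls.

## Task

The control knob has come off the brazing hearth's gas valve box. Pick the knob up off the bench, turn it so that the flat in its bore matches the flat of the D-shaped brass spindle, push it fully home on the spindle, then press the sprung spindle all the way in and keep it there: finish while still holding the knob pressed, as one does until a flame sensor is warm. Leave the other things where they are.

Things in the scene. Friction and masses are not known exactly. Their poses are not given: they have to be found in the camera images.
- knob: Loose black knob, about 0.1 kg, standing bore-down on the bench; origin mid-underside, z up. Round hub 44 across, 20 high; on it a flat-sided wing grip 16 wide (y), 44 long (x), from 20 to 44 mm up. A pointer nose juts from the hub's +x side to 31 mm from the axis; a white line on the wing's top marks the same end. In the underside a D bore with chamfered mouth (see knob_bore).
- knob_bore (a point): The closed end of the knob's bore, on the axis, 16 mm above its underside; axes as the knob's. The blind D bore is 16 mm deep, 20.4 mm in diameter, its flat on the pointer (+x) side, 6.2 mm from the axis: 1.2 mm of play all round on the spindle. It enters only when clocked within about 10 degrees.
- spindle_tip (a point): Top centre of the bare upright brass D spindle on the valve box, moving with it; z up, x points out of its flat. 18 mm in diameter, flat 5 mm from the axis, top edge chamfered; tip 27 mm above the panel, 82 mm above the bench, unpressed. It does not turn. With the knob home the bore's end rests on this point, the pointer points along this +x, and the knob's underside is 16 mm below.
- spindle (a joint): How far the spindle is pressed in, in m: 0 out, 0.006 at its stop. A spring pushes it out: 6 N as it starts to move, 12 N at the stop.
- valve_box: Grey gas valve box fixed to the bench, 150 (x) x 140 (y; 184 over the low mounting ears) x 55 mm high; origin at the centre of its underside. Spindle at x -20, y 0 mm, with a hexagon nut 2 mm high at its foot; low gauge (7 mm high, 42 across) at x 47, y 42 mm; two capped brass unions reach 24 mm out of its +x side.
- bearing_b: Loose steel ball bearing, ring 62 mm across, 16 mm high; leave it. Origin at the centre of its underside.
- nut_0: Loose steel hex nut, 24 x 27 x 13 mm; leave it. Origin at the centre of its underside.
- tape_measure: Loose tape measure standing on edge, 36 x 82 x 66 mm; leave it. Origin at the centre of its underside.
Mind the look-alikes: they are no part of the job. Of the things like the knob, leave any that is orange, pink or red; of the rest the larger one is meant.

How it is judged:
By the outcome, as a careful person would: the job done as asked, in the order asked, and still so for the second after the job is handed in, while the arm keeps its last pose, push and grip.
It also fails if it takes over 38 s, if anything falls off the work surface, if the arm or the gripper's body presses on something with over 40 N, if the wrist force passes 120 N, or if a joint passes its speed limit or range.

## Working session

There is one attempt and no reset: what is moved stays moved. The work goes in short steps, Python scripts to look and compute and a tool call to move; the robot and the scene stay as the last step left them, time stands still between calls to the robot, and variables do not carry over. Pictures are saved under pics/ and viewed, at most 10 in all, crops included, and the job is handed in when it is done.

Besides the shell and the picture viewer there is one more tool, called after ">>>" as name(argument=value, ...) on one line, values as JSON. carry_out: Moves the arm, as the interface text tells. Its arguments: {"type":"object","properties":{"motion":{"type":"array"}},"required":["motion"]}

```bash
mkdir -p pics; cat > h.py <<'E'
from bench import *
import numpy as np, cv2
from scipy.spatial.transform import Rotation as R
def ray(im,u,v):
    d=np.linalg.inv(im["mtx"])@[u,v,1.]; return np.array(im["position"]),R.from_quat(im["orientation"]).apply(d)
def onz(im,u,v,z):
    p,d=ray(im,u,v); return p+d*(z-p[2])/d[2]
def proj(im,P):
    q=R.from_quat(im["orientation"]).inv().apply(np.array(P)-im["position"]); q=im["mtx"]@q; return q[:2]/q[2]
E
python3 - <<'E'
from h import *
import pickle
s={n:get_image(n) for n in("scene","top","wrist")}
pickle.dump(s,open("im0.pkl","wb"))
for n in s: cv2.imwrite(f"pics/{n}0.png",s[n]["color"]); print(n,s[n]["position"],s[n]["orientation"],s[n]["mtx"][0][0])
print(read_state())
E
```

```text
scene [-128.38283087 -442.82440329  553.25654103] [ 0.7386244  -0.47589454  0.2501384  -0.40668066] 470.55213550965465
top [ 421.26582981 -135.69760425 1028.97065216] [ 0.71082598 -0.70160745  0.02952752 -0.04001925] 552.6201494907109
wrist [236.93624386 584.22190782 372.20552875] [-0.6022228   0.78256395  0.12459034 -0.09694645] 414.19978978611437
{'clock': 0.15, 'joints': array([ 1.57057403e+00,  3.85390183e-01,  6.98161246e-03, -3.27830469e-04,
       -1.19399335e+00, -2.58587120e-01]), 'joint_vel': array([-0.00043418, -0.00325753,  0.00385543,  0.0023249 ,  0.00072462,
        0.0016216 ]), 'joint_efforts': array([ 3.49102775e-04, -3.92678225e+01,  1.88582718e+01,  4.18871418e+00,
       -3.43154330e-03,  7.74646853e-07]), 'position': array([159.84773613, 603.80647953, 244.48663775]), 'ee_rot': array([ 9.91630757e-01, -1.29103735e-01, -4.76788358e-05,  8.15735710e-04]), 'contact_force': array([-0.05066166,  0.16420073, -0.38650443]), 'wrist_torque': array([0.01783299, 0.00157453, 0.02173066]), 'grasp_force': 0.0, 'gripper_width': 85.34011223300207}
```

View pics/top0.png

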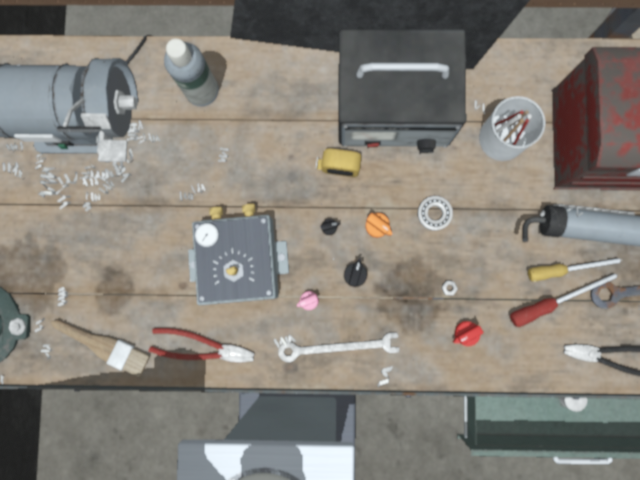

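View pics/scene0.png

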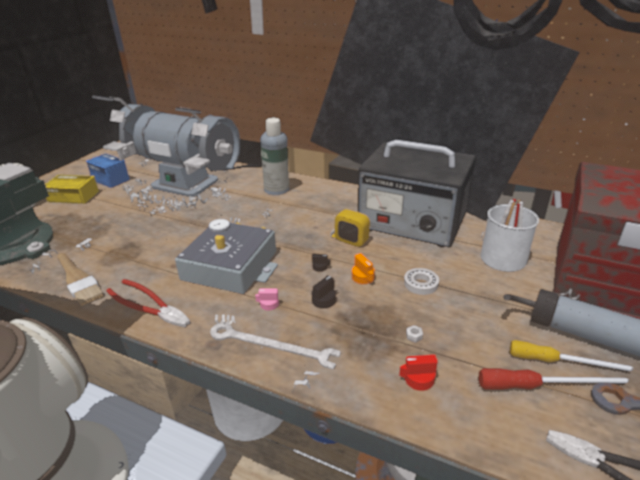

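The top view shows five knob-like things: black (356,270), small black (330,226), orange (378,224), pink (308,300) and red (467,333). The larger black one at (356,270) fits the description, because the coloured ones are excluded and the other black one is smaller. The spindle is at about (233,270), and the scene view agrees: large black knob at (323,292), spindle at (220,242).

```bash
python3 - <<'E'
from h import *
import pickle
s=pickle.load(open("im0.pkl","rb")); t=s["top"]; c=t["color"]
a=cv2.resize(c[200:300,310:410],None,fx=4,fy=4,interpolation=cv2.INTER_CUBIC)
b=cv2.resize(c[220:320,185:285],None,fx=4,fy=4,interpolation=cv2.INTER_CUBIC)
cv2.imwrite("pics/crop1.png",np.hstack([a,b]))
print("knob top~",onz(t,357,269,30)); print("spindle", onz(t,233,270,82)); print("small",onz(t,330,226,15))
sc=s["scene"]; print(onz(sc,323,292,25),onz(sc,220,236,82))
E
```

```text
knob top~ [ 467.8684096  -161.48610683   30.        ]
spindle [460.93828716  52.68254739  82.        ]
small [ 547.38860724 -111.20713347   15.        ]
[ 451.10518084 -161.19679239   25.        ] [459.86512615  54.86225575  82.        ]
```

View pics/crop1.png

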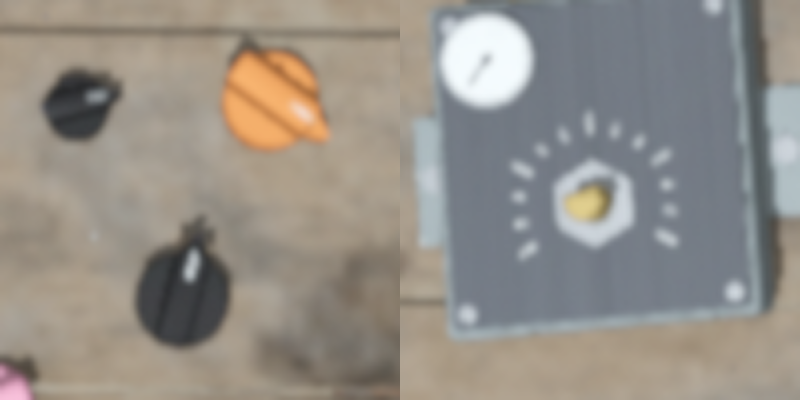

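The crop shows the large black knob with its hub at (355.5,274) and its pointer towards image up, slightly right. The spindle's flat is not clear from here, so I'll look from near on the way.

>>> carry_out(motion=[[0,0,0,376,484,0,-0.2],[0,0,0,376,484,0,-0.2],[0,0,0,376,484,0,-0.2],[0,0,0,376,484,0,-0.2],[0,0,0,376,484,0,-0.2]])

```text
clock: 0.78
position: [282.4, 314.5, 245.2]
ee_rot: [0.992, -0.129, 0.0, 0.0]
contact_force: [1.1, 0.8, 1.3]
gripper_width: 34.2
grasp_force: 0.0
```

>>> carry_out(motion=[[0,0,0,184,236,0,-0.2],[0,0,0,184,236,0,-0.2],[0,0,0,184,236,0,-0.2],[0,0,0,184,236,0,-0.2],[0,0,0,184,236,0,-0.2]])

```text
clock: 1.4
position: [399.8, 39.1, 245.5]
ee_rot: [0.992, -0.129, 0.0, -0.0]
contact_force: [0.6, 1.0, 0.4]
gripper_width: 34.1
grasp_force: 0.0
```

```bash
python3 - <<'E'
from h import *
import pickle
w=get_image("wrist"); pickle.dump(w,open("w1.pkl","wb")); cv2.imwrite("pics/w1.png",w["color"])
s=read_state(); print(s["position"],s["ee_rot"],s["joints"],w["position"],w["orientation"],proj(w,[460,54,82]),proj(w,[460,-161,20]))
E
```

```text
[400.7734017   35.80751771 245.23518861] [ 9.91288848e-01 -1.31702954e-01 -1.08341231e-04  8.60456865e-04] [ 0.49848503 -0.00663142 -0.49192007  0.00142607 -1.08669776  0.80747333] [476.78851222  19.27351634 373.36284806] [-0.60208288  0.78270264  0.12523663 -0.09585701] [276.16825257 147.49246021] [545.38694739  68.88764838]
```

View pics/w1.png

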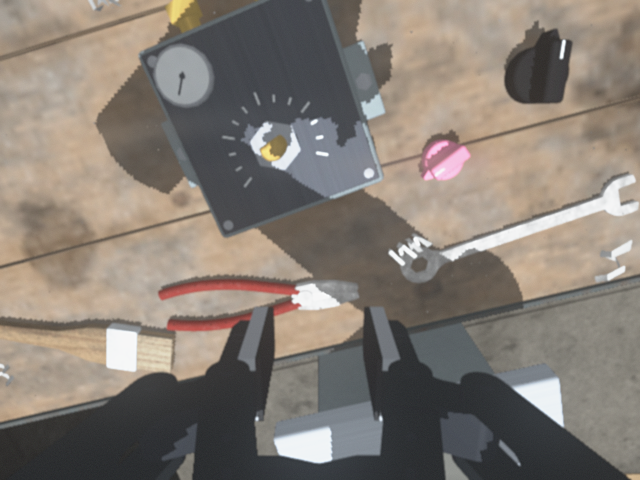

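The wrist view shows the spindle at (273,148), lit and in partial shadow, and the knob at (540,70) with its white line at (563,50).

```bash
python3 - <<'E'
from h import *
import pickle
w=pickle.load(open("w1.pkl","rb")); c=w["color"]
a=cv2.resize(c[115:185,235:305],None,fx=8,fy=8,interpolation=cv2.INTER_CUBIC)[:, :400*7//5][:560,:400+160]
b=cv2.resize(c[15:115,500:580],None,fx=3,fy=5.6,interpolation=cv2.INTER_CUBIC)
b=np.clip(b.astype(float)*2,0,255).astype(np.uint8)
cv2.imwrite("pics/crop2.png",np.hstack([a,b]))
t=pickle.load(open("im0.pkl","rb"))["top"]; v=t["color"].astype(int)
# knob dark blob in top
m=(v.max(2)<75).astype(np.uint8); m[:,:335]=0;m[:,378:]=0;m[:245]=0;m[295:]=0
n,l,st,ce=cv2.connectedComponentsWithStats(m); print(st[1:],ce[1:])
# disc part by opening
o=cv2.morphologyEx(cv2.resize(m,None,fx=4,fy=4),cv2.MORPH_OPEN,cv2.getStructuringElement(cv2.MORPH_ELLIPSE,(61,61)))
print((cv2.moments(o,True)['m10']/o.sum()-1.5)/4,(cv2.moments(o,True)['m01']/o.sum()-1.5)/4,o.sum())
wl=(v.min(2)>120); wl[:,:345]=0;wl[:,368:]=0;wl[:255]=0;wl[:275]=wl[:275];wl[275:]=0; ys,xs=np.nonzero(wl);print(xs,ys)
E
```

```text
[[345 259  22  27 380]] [[355.24473684 273.75526316]]
nan nan 0
[345 346 347 348 349 350 351 352 353 354 355 362 363 364 365 366 367 345
 346 347 348 349 350 351 352 353 354 363 364 365 366 367 345 346 347 348
 349 350 351 352 353 354 364 365 366 367 345 346 347 348 349 350 351 352
 353 354 364 365 366 367 345 346 347 348 349 350 351 352 353 364 365 366
 367 345 346 347 348 349 350 351 352 364 365 366 367 345 346 347 348 349
 364 365 366 367 345 346 347 364 365 366 367 345 346 357 358 365 366 367
 345 357 358 359 366 367 357 358 359 367 356 357 358 359 356 357 358 356
 357 358 356 357 358] [255 255 255 255 255 255 255 255 255 255 255 255 255 255 255 255 255 256
 256 256 256 256 256 256 256 256 256 256 256 256 256 256 257 257 257 257
 257 257 257 257 257 257 257 257 257 257 258 258 258 258 258 258 258 258
 258 258 258 258 258 258 259 259 259 259 259 259 259 259 259 259 259 259
 259 260 260 260 260 260 260 260 260 260 260 260 260 261 261 261 261 261
 261 261 261 261 262 262 262 262 262 262 262 263 263 263 263 263 263 263
 264 264 264 264 264 264 265 265 265 265 266 266 266 266 267 267 267 268
 268 268 269 269 269]<stdin>:14: RuntimeWarning: invalid value encountered in divide
```

View pics/crop2.png

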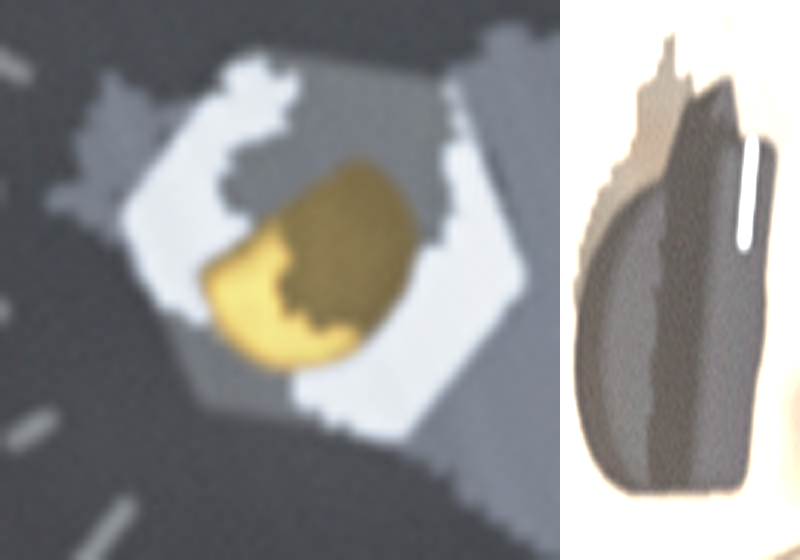

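The crop shows the spindle's flat at its upper left (chord from (205,275) to (355,160) in the crop). The knob's wing runs up, with the white line at the pointer end.

```bash
python3 - <<'E'
from h import *
import pickle
w=pickle.load(open("w1.pkl","rb")); t=pickle.load(open("im0.pkl","rb"))["top"]
f=lambda x,y:(235+(x+.5)/8-.5,115+(y+.5)/8-.5)
a=onz(w,*f(205,275),81.5);b=onz(w,*f(355,160),81.5); d=(b-a)[:2]; L=np.hypot(*d); n=np.array([-d[1],d[0]])/L
c=((a+b)/2)[:2]
if np.dot(onz(w,*f(315,262),81.5)[:2]-c,n)>0:n=-n
print("chord",L,"flat yaw",np.degrees(np.arctan2(n[1],n[0])),"centre",c-4.7*n)
g=lambda x,y:(500+(x-560+.5)/3-.5,15+(y+.5)/5.6-.5)
yaw=lambda p,q:np.degrees(np.arctan2(*(p-q)[[1,0]]))
p,q=onz(w,*g(753,140),44),onz(w,*g(744,245),44); print("line wrist",p,q,yaw(p,q))
p1,q1=onz(w,*g(718,160),44),onz(w,*g(690,485),44); print("left edge",p1,q1,yaw(p1,q1))
p2,q2=onz(w,*g(775,150),44),onz(w,*g(746,488),44); print("right edge",p2,q2,yaw(p2,q2))
p,q=onz(t,358.2,263.5,44),onz(t,356.8,269,44); print("line top",p,q,yaw(p,q))
print("hub top", onz(t,355.3,274.2,15))
# box: long edges in wrist px
p,q=onz(w,322,0,55),onz(w,381,178,55);print("box yaw",yaw(p,q))
E
```

```text
chord 16.325474883707745 flat yaw 21.113246211374246 centre [460.42061506  55.67954287]
line wrist [ 477.38081011 -163.48293721   44.        ] [ 465.39624552 -160.40273577   44.        ] -14.413850308852378
left edge [ 477.17559333 -155.16968818   44.        ] [ 438.95079183 -144.96778965   44.        ] -14.943476739209885
right edge [ 474.84395626 -168.49630156   44.        ] [ 434.9685469  -158.48345232   44.        ] -14.09572712622649
line top [ 477.04478292 -163.16709512   44.        ] [ 467.21063896 -160.76869461   44.        ] -13.70601963227325
hub top [ 459.00513734 -158.85388517   15.        ]
box yaw 5.870216620388766
```

>>> carry_out(motion=[[0,0,-0.014,105,172,30,-0.2],[0,0,-0.014,105,172,30,-0.2],[0,0,-0.014,105,172,60,-0.2],[0,0,-0.014,105,172,100,-0.2],[0,0,-0.014,105,172,130,-0.2]])

```text
clock: 2.08
position: [455.9, -153.4, 112.6]
ee_rot: [0.992, -0.124, -0.002, 0.0]
contact_force: [-0.0, 0.4, -1.2]
gripper_width: 33.9
grasp_force: 0.0
```

```bash
python3 - <<'E'
from h import *
w=get_image("wrist"); c=w["color"]; cv2.imwrite("pics/w2.png",c)
s=read_state(); print(s["position"],s["ee_rot"],s["contact_force"])
for P in([457.5,-157.8,44],[477.8,-163,44],[s["position"][0],s["position"][1],44]): print(proj(w,P))
E
```

```text
[ 453.45359984 -152.46138507  109.56469446] [ 9.92268199e-01 -1.24001307e-01 -5.24373833e-03 -1.01740761e-05] [-0.72898924  0.39435679 -1.93113933]
[327.34482098 267.50480895]
[327.73506941 227.85670084]
[319.11710501 277.02464792]
```

View pics/w2.png

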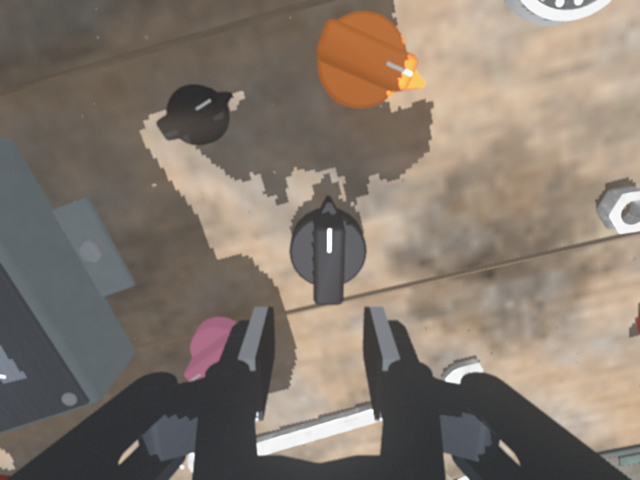

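The wrist view shows the wing top's centre at about (328.5,264) and the finger midline at 318, so a few mm of correction are needed. I'll let the arm settle first.

>>> carry_out(motion=[[0,0,0,0,0,0,-0.2],[0,0,0,0,0,0,-0.2]])

```text
clock: 2.38
position: [458.3, -151.5, 116.9]
ee_rot: [0.993, -0.122, 0.002, -0.0]
contact_force: [0.7, -0.2, 0.7]
gripper_width: 34.1
grasp_force: 0.0
```

```bash
cat >> h.py <<'E'
def st():
    s=read_state(); r=R.from_quat(s["ee_rot"]); x=r.apply([1,0,0]); z=r.apply([0,0,1])
    print(s["clock"],s["position"].round(2),"yaw",np.degrees(np.arctan2(x[1],x[0])).round(2),"z",z.round(4),s["contact_force"].round(1),s["gripper_width"].round(1),s["grasp_force"]); return s,r
def delta(P):
    s,r=st(); print("tool delta",r.inv().apply(np.array(P)-s["position"]).round(2))
E
python3 -c "
from h import *
delta([458.5,-158.2,37])"
```

```text
Traceback (most recent call last):
  File "h.py", line 14, in delta
    s,r=st(); print("tool delta",r.inv().apply(np.array(P)-s["position"]).round(2))
        ~~^^
  File "h.py", line 12, in st
    print(s["clock"],s["position"].round(2),"yaw",np.degrees(np.arctan2(x[1],x[0])).round(2),"z",z.round(4),s["contact_force"].round(1),s["gripper_width"].round(1),s["grasp_force"]); return s,r
                                                                                                                                        ^^^^^^^^^^^^^^^^^^^^^^^^
AttributeError: 'float' object has no attribute 'round'
```

```bash
sed -i 's/s\["gripper_width"\].round(1)/s["gripper_width"]/' h.py; python3 -c "
from h import *
w=get_image('wrist');s,r=st();print(w['position'],r.inv().apply(w['position']-s['position']))
c=w['color'];cv2.imwrite('pics/w3.png',c)
for k in range(3):w=get_image('wrist');s,r=st();print(w['position'].round(1))
m=(c.min(2)>170).astype(np.uint8);m[:,:315]=0;m[:,350:]=0;m[:180]=0;m[290:]=0;ys,xs=np.nonzero(m);print(xs.mean(),ys.min(),ys.max(),onz(w,xs.mean(),ys.min(),44),onz(w,xs.mean(),ys.max(),44),proj(w,[458.5,-158.2,44]))
"
```

```text
2.425 [ 458.27 -151.46  117.06] yaw -13.96 z [ 3.7e-03 -2.0e-04 -1.0e+00] [-0.6  0.7  0.7] 34.19442068269873 0.0
[ 535.24310462 -170.06116036  245.06303842] [  79.6490591    -0.61151043 -127.71873759]
2.475 [ 458.12 -151.44  116.99] yaw -13.97 z [ 3.6e-03 -1.0e-04 -1.0e+00] [-0.   0.3  0.2] 34.2174456500727 0.0
[ 535.2 -170.   245.2]
2.525 [ 457.93 -151.48  116.81] yaw -13.98 z [ 3.2e-03 -1.0e-04 -1.0e+00] [-1.   0.2  0.5] 34.38045562758645 0.0
[ 535.  -170.   245.1]
2.575 [ 457.73 -151.5   116.57] yaw -13.98 z [ 0.0027  0.     -1.    ] [-0.9 -0.5 -0. ] 33.85699079556466 0.0
[ 534.9 -170.   244.9]
333.87704918032784 230 254 [ 477.34991888 -163.55869038   44.        ] [ 464.87808725 -160.61012776   44.        ] [332.18438007 266.32367233]
```

>>> carry_out(motion=[[0,0,0,1.7,7,40,-0.2],[0,0,0,1.7,7,78,-0.2],[0,0,0,1.7,7,78,-0.2],[0,0,0,1.7,7,78,-0.2],[0,0,0,1.7,7,78,-0.2]])

```text
clock: 3.2
position: [457.9, -159.0, 38.8]
ee_rot: [0.993, -0.122, 0.001, -0.0]
contact_force: [-0.8, -0.1, 0.7]
gripper_width: 34.2
grasp_force: 0.0
```

>>> carry_out(motion=[[0,0,0,0,0,0,-0.6],[0,0,0,0,0,0,-1],[0,0,0,0,0,0,-1],[0,0,0,0,0,0,-1],[0,0,0,0,0,0,-1]])

```text
clock: 3.82
position: [457.6, -159.0, 38.5]
ee_rot: [0.993, -0.122, 0.001, 0.0]
contact_force: [-0.7, 0.7, 7.6]
gripper_width: 14.7
grasp_force: 60.0
```

```bash
python3 -c "
from h import *
w=get_image('wrist');c=w['color'];cv2.imwrite('pics/w4.png',c);s,r=st()
import pickle;pickle.dump(w,open('w4.pkl','wb'))
"
```

```text
3.875 [ 457.61 -159.06   38.5 ] yaw -14.0 z [ 1.8e-03 -2.0e-04 -1.0e+00] [-2.   1.4  6.3] 14.2254611779704 59.98597204685211
```

View pics/w4.png

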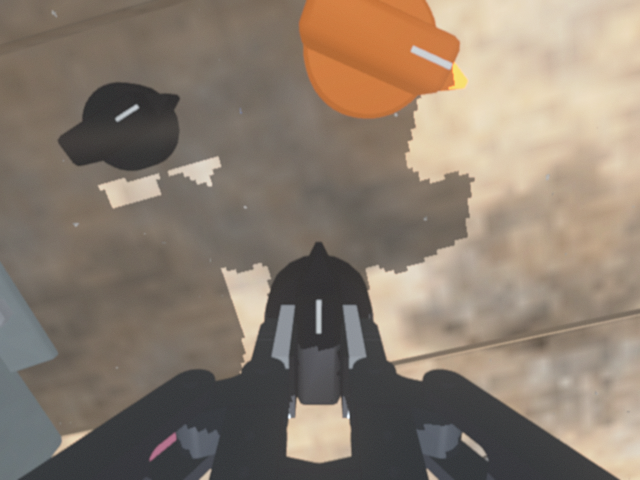

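The knob is gripped: hub front edge at about (319,255), nose tip (319,243), line from (319,300) to (319,333).

```bash
python3 -c "
from h import *
import pickle
w=pickle.load(open('w4.pkl','rb'));s,r=st()
for n,u,v,z,d in(('hub',319,254.5,20,22),('nose20',319,243,20,31),('nose10',319,243,10,31),('line',319,299.5,44,21)):
  P=onz(w,u,v,z);q=r.inv().apply(P-s['position']);print(n,q.round(2),'axis x off',q[0]-d)
# hub left/right width at z=20 row
c=w['color'];print(c[270:300:5,262:276].max(2));print(c[225:265:2,319].max(1))
"
```

```text
3.875 [ 457.61 -159.06   38.5 ] yaw -14.0 z [ 1.8e-03 -2.0e-04 -1.0e+00] [-2.   1.4  6.3] 14.2254611779704 59.98597204685211
hub [27.69 -0.49 18.55] axis x off 5.690458740844978
nose20 [32.22 -0.5  18.56] axis x off 1.2199012992819576
nose10 [28.99 -0.49 28.55] axis x off -2.013112428594468
line [20.68 -0.52 -5.46] axis x off -0.31839111094690864
[[203 202 200 200 199 188 163 125 106 105 107 107 108 109]
 [204 205 203 202 200 199 198 180 137 110 108 109 109 102]
 [206 204 205 204 190 161 130 121 117 112 107  93  73  59]
 [210 210 212 210 212 206 177 135 110  87  66  58  56  57]
 [216 216 215 216 216 218 219 193 129  64  58  55  60  59]
 [221 220 222 221 208 165 110  71  57  59  57  59  59  58]]
[121 119 119 120 120 119 120 121 100  53  52  51  51  52  53  52  53  56
  52  54]
```

>>> carry_out(motion=[[0,0,0,0,0,-40,-1],[0,0,0,0,0,-95,-1],[0,0,0,0,0,-95,-1],[0,0,0,0,0,-95,-1]])

```text
clock: 4.38
position: [456.2, -158.9, 132.0]
ee_rot: [0.992, -0.122, -0.0, -0.0]
contact_force: [-0.5, 0.3, -1.5]
gripper_width: 14.5
grasp_force: 59.1
```

```bash
python3 -c "
from h import *
import pickle
c=cv2.imread('pics/w3.png');g=c.max(2)
print(g[200:320:1,[325,338]].T.tolist())
print(g[285,300:360].tolist())
w=dict(mtx=pickle.load(open('w4.pkl','rb'))['mtx']);
p=get_image('wrist');cv2.imwrite('pics/w5.png',p['color']);s,r=st();pickle.dump(p,open('w5.pkl','wb'))
rel=r.inv()*R.from_quat(p['orientation'])
w.update(position=[535.24310462,-170.06116036,245.06303842],orientation=(R.from_euler('z',0)*R.from_matrix(np.column_stack([[np.cos(np.radians(-13.96)),np.sin(np.radians(-13.96)),.0037],[np.sin(np.radians(-13.96)),-np.cos(np.radians(-13.96)),-.0002],[.0037,-.0002,-1]]))*rel).as_quat())
pickle.dump(w,open('w3.pkl','wb'))
for v in(225,230,300,304,308): print(v,onz(w,333,v,44))
"
```

```text
[[109, 108, 109, 109, 109, 109, 105, 99, 95, 81, 68, 58, 54, 55, 55, 59, 56, 57, 56, 57, 54, 55, 54, 55, 54, 57, 52, 53, 58, 60, 64, 69, 71, 79, 84, 87, 87, 85, 88, 87, 87, 85, 87, 87, 87, 89, 88, 89, 87, 90, 87, 90, 88, 89, 88, 89, 88, 89, 88, 91, 89, 88, 89, 90, 89, 89, 90, 90, 91, 91, 94, 91, 91, 91, 92, 93, 90, 93, 92, 93, 92, 93, 93, 91, 93, 92, 91, 94, 94, 94, 93, 96, 94, 96, 93, 96, 96, 94, 93, 96, 95, 93, 93, 86, 84, 94, 118, 151, 180, 200, 207, 210, 210, 207, 208, 205, 203, 204, 202, 203], [109, 109, 108, 104, 97, 91, 82, 73, 68, 70, 74, 82, 90, 94, 99, 95, 81, 63, 55, 56, 53, 52, 55, 53, 54, 55, 53, 53, 54, 58, 59, 64, 69, 74, 81, 83, 84, 84, 84, 85, 85, 85, 84, 87, 87, 87, 88, 90, 86, 89, 90, 89, 91, 92, 94, 93, 95, 93, 95, 94, 92, 92, 94, 93, 91, 91, 90, 89, 91, 92, 89, 90, 90, 90, 90, 91, 88, 90, 88, 91, 89, 87, 88, 87, 88, 86, 88, 88, 88, 87, 86, 86, 87, 84, 86, 85, 83, 85, 85, 83, 84, 81, 81, 79, 98, 144, 183, 202, 207, 205, 204, 207, 206, 205, 205, 203, 204, 204, 205, 201]]
[205, 204, 203, 201, 201, 202, 201, 203, 202, 206, 207, 209, 208, 204, 197, 185, 174, 146, 98, 65, 67, 75, 85, 91, 94, 92, 95, 94, 95, 93, 95, 92, 92, 90, 91, 90, 89, 88, 86, 86, 85, 85, 80, 78, 74, 68, 73, 112, 165, 187, 192, 191, 192, 191, 191, 192, 192, 192, 192, 192]
4.425 [ 455.87 -158.9   131.34] yaw -14.06 z [-2.2e-03  6.0e-04 -1.0e+00] [ 0.6 -0.  -1.8] 14.53277174305759 59.0598338842392
225 [ 480.76112017 -163.82607735   44.        ]
230 [ 478.22261226 -163.22465972   44.        ]
300 [ 440.51592594 -154.2912758    44.        ]
304 [ 438.23117129 -153.74997683   44.        ]
308 [ 435.93145529 -153.20513325   44.        ]
```

>>> carry_out(motion=[[0,0,-0.15,-22,-45,-20,-1],[0,0,-0.3,-45,-90,-20,-1],[0,0,-0.46,-67,-135,-20,-1],[0,0,-0.614,-88.5,-180,-20,-1],[0,0,-0.614,-88.5,-180,-20,-1]])

```text
clock: 5.05
position: [413.6, 39.1, 151.1]
ee_rot: [0.982, 0.186, -0.001, 0.0]
contact_force: [-0.2, -1.3, -0.7]
gripper_width: 14.7
grasp_force: 59.3
```

>>> carry_out(motion=[[0,0,0,0,0,0,-1],[0,0,0,0,0,0,-1],[0,0,0,0,0,0,-1]])

```text
clock: 5.42
position: [414.8, 36.1, 152.0]
ee_rot: [0.983, 0.182, -0.0, 0.0]
contact_force: [0.5, -0.2, -0.8]
gripper_width: 15.1
grasp_force: 59.3
```

```bash
python3 -c "
from h import *
import pickle
w=get_image('wrist');cv2.imwrite('pics/w6full.png',w['color']);s,r=st();pickle.dump((w,s['position'],s['ee_rot']),open('w6.pkl','wb'))
u,v=proj(w,[460.4,55.5,82]);print(u,v);u,v=int(u),int(v)
c=w['color'][v-40:v+40,u-40:u+40];print(u-40,v-40)
a=cv2.resize(c,None,fx=7,fy=7,interpolation=cv2.INTER_CUBIC);cv2.imwrite('pics/crop3.png',a)
"
```

```text
5.475 [414.81  36.18 152.1 ] yaw 21.03 z [-5.e-04 -2.e-04 -1.e+00] [-0.7  0.7 -0.8] 14.982853435136192 59.24992561340332
316.5116857686248 176.04438605477242
276 136
```

View pics/crop3.png

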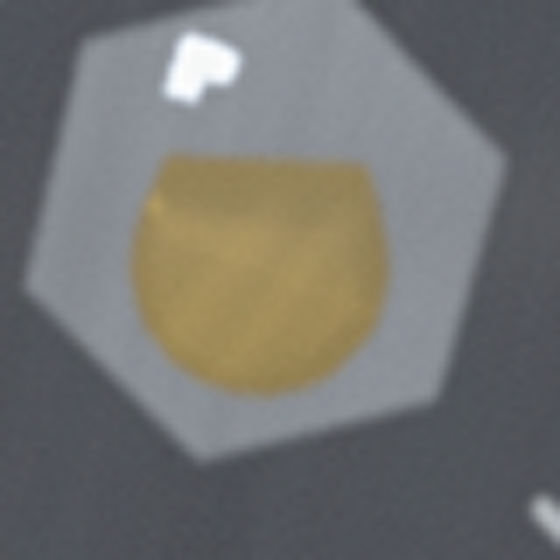

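The crop shows the D spindle from near: flat at the top (edge (170,157)–(370,165) in the crop), arc bottom at (262,395), sides at 133 and 387. So the clocking is within about 2°.

```bash
python3 -c "
from h import *
import pickle
w,p,q=pickle.load(open('w6.pkl','rb'));r=R.from_quat(q)
# sub-pixel contour of brass by saturation
hsv=cv2.cvtColor(w['color'],cv2.COLOR_BGR2HSV);m=((hsv[...,1]>75)).astype(np.uint8);k=np.zeros_like(m);k[150:200,285:345]=1;m*=k
cs,_=cv2.findContours(m,cv2.RETR_EXTERNAL,cv2.CHAIN_APPROX_NONE);c=max(cs,key=cv2.contourArea)[:,0].astype(float)
W=np.array([r.inv().apply(onz(w,u,v,81)-p) for u,v in c])
a=W[W[:,0]<W[:,0].max()-11]
A=np.c_[2*a[:,:2],np.ones(len(a))];x=np.linalg.lstsq(A,(a[:,:2]**2).sum(1),rcond=None)[0];print('centre tool',x[:2],'R',np.sqrt(x[2]+x[0]**2+x[1]**2),'range',W.min(0),W.max(0))
f=W[W[:,0]>W[:,0].max()-1.0];f=f[np.abs(f[:,1]-x[1])<6];print('flat slope deg',np.degrees(np.polyfit(f[:,1],f[:,0],1)[0]))
print('world',r.apply([x[0],x[1],0])+p)
"
```

```text
centre tool [50.64919836 -3.52150246] R 8.523185789865405 range [ 42.13743894 -11.97909919  71.07040983] [57.42145902  4.78624744 71.07904769]
flat slope deg -3.111472536378324
world [460.81942155  57.64272371 152.07437505]
```

>>> carry_out(motion=[[0,0,0.045,25,-1.5,0,-1],[0,0,0.045,50.6,-3.0,0,-1],[0,0,0.045,50.6,-3.0,20,-1],[0,0,0.045,50.6,-3.0,20,-1],[0,0,0.045,50.6,-3.0,20,-1]])

```text
clock: 6.1
position: [461.0, 57.7, 132.7]
ee_rot: [0.987, 0.161, 0.0, 0.0]
contact_force: [0.5, -0.5, -0.7]
gripper_width: 14.4
grasp_force: 59.2
```

>>> carry_out(motion=[[0,0,0,0,0,0,-1],[0,0,0,0,0,0,-1],[0,0,0,0,0,0,-1],[0,0,0,0,0,0,-1]])

```text
clock: 6.6
position: [460.9, 58.2, 132.5]
ee_rot: [0.987, 0.161, 0.0, -0.0]
contact_force: [1.0, 0.5, -1.3]
gripper_width: 15.0
grasp_force: 59.2
```

```bash
python3 -c "
from h import *
import pickle
w,p,q=pickle.load(open('w6.pkl','rb'));r=R.from_quat(q)
T=r.apply([50.65,-3.0,0])+p
print('target',T);delta([T[0],T[1],104.5])
c=get_image('scene');u,v=proj(c,[460,57,90]);u,v=int(u),int(v);cv2.imwrite('pics/crop4.png',cv2.resize(c['color'][v-45:v+45,u-55:u+55],None,fx=6,fy=6,interpolation=cv2.INTER_CUBIC))
"
```

```text
target [461.00734435  57.15625637 152.07440414]
6.6 [460.9   58.15 132.45] yaw 18.58 z [ 3.e-04  1.e-04 -1.e+00] [ 1.   0.5 -1.3] 15.020018470161101 59.23465847969055
tool delta [-0.22  0.98 27.95]
```

View pics/crop4.png

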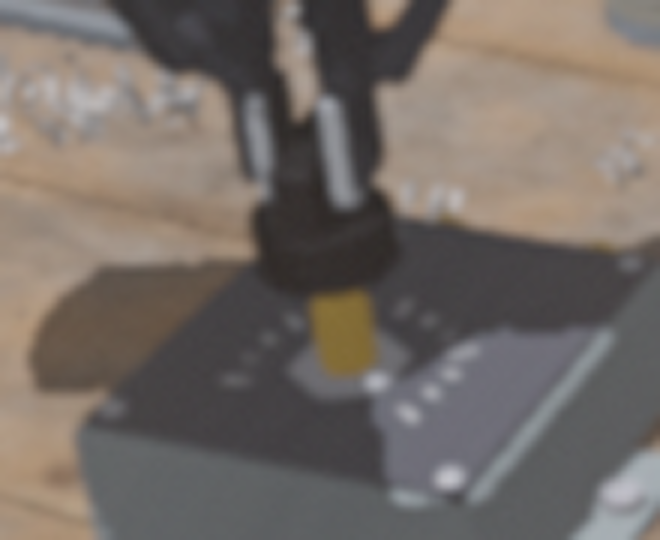

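The scene crop shows the knob right above the spindle (spindle at (345,330) beneath the knob at (325,240)). I'll correct 1 mm and lower a little to feel for entry.

>>> carry_out(motion=[[0,0,0,-0.2,1,4,-1],[0,0,0,-0.2,1,9,-1],[0,0,0,-0.2,1,13,-1],[0,0,0,-0.2,1,16,-1],[0,0,0,-0.2,1,16,-1]])

```text
clock: 7.28
position: [460.9, 57.0, 116.0]
ee_rot: [0.987, 0.161, -0.0, 0.0]
contact_force: [-0.2, -0.1, -0.4]
gripper_width: 14.8
grasp_force: 59.2
```

```bash
python3 -c "
from h import *
s,r=st();print(s['wrist_torque'])"
```

```text
7.275 [460.86  57.04 115.98] yaw 18.58 z [-7.e-04 -4.e-04 -1.e+00] [-0.2 -0.1 -0.4] 14.795011769104992 59.23454940319061
[-0.0575532   0.01446728 -0.01608209]
```

Entry was free. Continue home, then press.

>>> carry_out(motion=[[0,0,0,0,0,3,-1],[0,0,0,0,0,6,-1],[0,0,0,0,0,9,-1],[0,0,0,0,0,11,-1],[0,0,0,0,0,11,-1]])

```text
clock: 7.9
position: [460.9, 57.0, 105.1]
ee_rot: [0.987, 0.161, -0.0, 0.0]
contact_force: [-0.5, -0.5, -1.0]
gripper_width: 14.6
grasp_force: 59.2
```

>>> carry_out(motion=[[0,0,0,0,0,2,-1],[0,0,0,0,0,3,-1],[0,0,0,0,0,3,-1]])

```text
clock: 8.28
position: [461.3, 57.2, 103.0]
ee_rot: [0.987, 0.162, 0.0, 0.0]
contact_force: [-1.2, 0.1, 5.9]
gripper_width: 14.9
grasp_force: 60.0
```

>>> carry_out(motion=[[0,0,0,0,0,2,-1],[0,0,0,0,0,4,-1],[0,0,0,0,0,5,-1],[0,0,0,0,0,5,-1]])

```text
clock: 8.78
position: [461.3, 57.2, 98.6]
ee_rot: [0.987, 0.162, 0.0, 0.0]
contact_force: [-3.4, -0.2, 10.0]
gripper_width: 14.5
grasp_force: 60.8
```

```bash
python3 -c "
from h import *
s,r=st()"
```

```text
8.775 [461.28  57.17  98.56] yaw 18.61 z [ 8.e-04 -1.e-04 -1.e+00] [-3.4 -0.2 10. ] 14.535274384495027 60.82742214202881
```

>>> carry_out(motion=[[0,0,0,0,0,1,-1],[0,0,0,0,0,1.5,-1],[0,0,0,0,0,1.5,-1],[0,0,0,0,0,1.5,-1]])

```text
clock: 9.28
position: [461.4, 57.2, 98.3]
ee_rot: [0.987, 0.162, 0.001, 0.0]
contact_force: [-6.6, 1.2, 19.7]
gripper_width: 14.7
grasp_force: 62.1
```

>>> carry_out(motion=[[0,0,0,0,0,0.7,-1],[0,0,0,0,0,0.7,-1],[0,0,0,0,0,0.7,-1]])

```text
clock: 9.65
position: [461.4, 57.2, 98.3]
ee_rot: [0.987, 0.162, 0.001, 0.0]
contact_force: [-8.1, 0.4, 24.1]
gripper_width: 14.6
grasp_force: 62.8
```

>>> carry_out(motion=[[0,0,0,0,0,0,-1],[0,0,0,0,0,0,-1],[0,0,0,0,0,0,-1],[0,0,0,0,0,0,-1]])

```text
clock: 10.15
position: [461.4, 57.2, 98.2]
ee_rot: [0.987, 0.162, 0.001, 0.0]
contact_force: [-8.5, 0.6, 23.9]
gripper_width: 14.9
grasp_force: 62.8
```

```bash
python3 -c "
from h import *
s,r=st()
f=s['contact_force'][2]
if 17<f<35 and abs(s['position'][2]-98.4)<.8: print(job_done())"
```

```text
10.15 [461.4   57.18  98.24] yaw 18.66 z [ 1.5e-03 -4.0e-04 -1.0e+00] [-8.5  0.6 23.9] 14.85582041398479 62.75768995285034
the job is handed in; nothing more can be done
None
```

The large black knob is on the spindle, clocked to the flat and fully home by the arm's readings, and I handed the job in at about 10 s with the spindle held against its stop at about 24 N; no verdict came back.

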